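# Seat the shelf board in its notches and lock it with the keeper

### The job

Push the shelf board along its bearers by its lip with your fingertips, without ramming it, until it drops level into the locating notches; then push the keeper's peg round so that the keeper lies square across the edge of the board. Do not lift the board at any time, do not touch the tin that rides on it, and leave the other things on the table where they are.

Things in the scene. Friction and masses are not known exactly. Their poses are not given: they have to be found in the camera images.
- bay: Low green steel shelf bay fixed to the table, 210 mm wide (x), 340 mm long (y -180 to +160 mm). Origin at table height; z up, y along the bearers: the board is pushed to +y. A bearer on each side (40 to 80 mm off the middle) with steel lanes 50 mm high and an outer cheek 66 mm high, 148 mm apart inside. Between the bearers it is open down to a 6 mm floor, with a 20 mm high tie at each end.
- seat (a point): Where the board's centre belongs: on the bay's middle line at y = 50 mm, at lane height (50 mm). For the four feet there are notches 22 mm long and 8 mm deep: in the inner lanes (48 mm off the middle) at y = 115 mm, in the outer lanes (64 mm off) at y = -15 mm.
- board: Loose plywood shelf board, 0.35 to 0.65 kg, 144 mm across (x), 160 mm along the bearers (y), 12 mm thick, on four feet 10 mm tall. Origin at its middle, level with the undersides of the feet; axes as the bay's. It starts with the origin 50 mm above the table and drops 8 mm when it comes to y = 46 to 54 mm in the bay's frame; the notch ends stop it at 54 mm. Sliding friction 2 to 6 N.
- board_lip (a point): Middle of the top edge of the outer (-y) face of the board's lip, an upright strip across the whole trailing (-y) end, 144 x 10 mm, rising 22 mm above the board's top. With the plate edge below it the face reaches 34 mm down from this point: push it towards +y. The point is 44 mm above the board's origin and 80 mm behind it.
- tin: Closed steel tin, 56 mm across, 36 mm tall, standing on the board in its half away from the keeper. Origin in the middle of its underside. Must not be touched.
- keeper (a joint): Angle of the steel keeper, a flat bar 16 x 8 mm that turns level about a pivot beside the bay's +x cheek. 0: it points along the bay's +y, off the board; grows counter-clockwise from above; 1.57: along -x, square across the board's edge; stops at -0.6 and 1.6. Stays where left (1 N at the peg). Its underside is 4 mm over the seated board but lower than the top of an unseated one.
- keeper_pivot (a point): Point on the keeper's pivot axis at the underside of the bar, 95 mm to +x and 50 mm to +y of the bay's origin, 68 mm above the table. The pivot's cap ends 80 mm above the table.
- keeper_peg (a point): Top centre of the upright steel peg on the keeper, 12 mm in diameter, 50 mm from the pivot axis, standing 26 mm above the bar; its top is 102 mm above the table. Push it sideways.
- wrench: Steel wrench lying on the table; a bystander. Origin at its underside.
- screwdriver: Screwdriver lying on the table; a bystander. Origin at its underside.
- collar: Steel collar, 52 mm across, 28 mm tall, standing on the table; a bystander. Origin at its underside.
- jar: Small capped glass jar, 54 mm across, 70 mm tall; a bystander. Origin at its underside.
- beaker: Clear open beaker, 72 mm across, 85 mm tall; a bystander. Origin at its underside.
- drill_block: Wooden block 50 x 80 x 30 mm with drill bits upright in it, up to 64 mm tall; a bystander. Origin at its underside.
- carton: Small cardboard carton 70 x 90 x 45 mm; a bystander. Origin at its underside.
Mind the look-alikes: they are no part of the job. Of the things shaped like the board, the plywood one is meant.

How it is judged:
On the way, in this order (a step that is already met when the one before it is completed fails the run):
1. the board has dropped level into its notches, with the keeper still off it (z of board in the frame of bay below 0.045 m and angle between board's own z axis and vertical below 0.03 rad and y of board in the frame of bay between 0.04 and 0.06 m and value of joint keeper below 0.9 rad), for 0.2 s.
2. the keeper lies square across the board's edge (z of board in the frame of bay below 0.045 m and angle between board's own z axis and vertical below 0.03 rad and y of board in the frame of bay between 0.04 and 0.06 m and value of joint keeper above 1.35 rad), for 0.2 s.
At the end, for the whole second after the job is handed in: The board lies level (within 0.03 rad) in its notches, its origin less than 45 mm above the table and within 10 mm of 50 mm along the bay; the keeper stands at more than 1.35 rad, across the board's edge; the tin stands upright on the board; all at rest (all of step 2 and angle between tin's own z axis and vertical below 0.15 rad and z of tin in the frame of board between 0.015 and 0.03 m and linear speed of each of board, tin below 0.02 m/s); the robot touches nothing.
It fails at once if the board is lifted more than 7 mm off its bearers or tipped (z of board in the frame of bay above 0.057 m or angle between board's own z axis and vertical above 0.2 rad).
It fails at once if the board is rammed or forced with more than 60 N (contact force between any of the fingers, the arm and board above 60 N).
It fails at once if the tin is touched or tipped (contact force between any of the fingers, the arm and tin above 0.5 N or angle between tin's own z axis and vertical above 0.4 rad).
It fails at once if a bystander is moved more than 20 mm (distance of any of wrench, screwdriver, collar, jar, beaker, drill_block, carton from where it was at the start of the episode above 0.02 m).
It also fails if it takes over 50 s, if anything falls off the work surface, if the arm or the gripper's body presses on something with over 40 N, if the wrist force passes 120 N, or if a joint passes its speed limit or range.

### The arm

A 6-joint arm with a two-finger parallel gripper is mounted at the origin on the work surface. World frame = base frame: x ahead of the robot, y to its left, z up, the work surface at z = 0. Lengths are in m, angles in rad, forces in N, time in s.
With the tool pointing down it reaches from about 0.35 to 0.875 m from the base axis. Payload 4.2 kg.
Tool frame: the origin (TCP) lies at the centre of the arm's flange, where the gripper is bolted on; the fingertips stand 182 mm ahead of it and the grasp point (between the pads) lies 164 mm ahead of it; z points along the fingers, y is the direction in which the jaws open and shut (so a half turn about z gives the same grasp; the last joint's range is limited). The gripper opens to 87 mm and grips with 3 to 60 N. Pads are 19 mm wide; open, the fingers measure 117 mm over their backs; the gripper's body (75 mm by 190 mm) begins 51 mm behind the grasp point.
Start: joints at [-1.003, 0.385, 0.008, 0, -1.194, -0.259], TCP at [0.19, -0.595, 0.405] pointing down, gripper open.
Joint ranges: [-3.14, 3.14], [-1.21, 2.06], [-1.07, 1.41], [-3.16, 2.05], [-2.99, -0.16], [-3.1, 3.1]. Speed limits (rad/s): [2.79, 2.79, 3.14, 3.14, 3.14, 3.14].

### API

Orientations are given as [roll, pitch, yaw] about the fixed x, y, z axes, in that order (R = Rz(yaw) Ry(pitch) Rx(roll)).
In Python, from plant import ctrl gives the robot as it stands.
- The arm moves only by the shell command python3 -m inch 'ROWS' [OPENING] [FORCE]. ROWS is JSON, one flat list of numbers, 4 for each row, row after row: the shift along the world's x, y, z in m, then the turn about the world's z in degrees. A call has 1 to 20 rows; each row shifts and turns the commanded pose from where the row before left it; what a row does not reach is not made up. A row lasts 1/12 s, in which the tool goes at most 41.7 mm and 7.16 degrees, less where a joint would pass 70% of its speed; a pose out of reach is approached as far as the arm can. A call with a gripper value outside its range is refused whole. OPENING is the closure, from -1 (fully open) to 1 (shut), set as the call begins (- or left out, the last holds). The fingers move at their own pace and stop on an object; FORCE is the grip in N (left out, the last holds). Time passes only in rows, so rows that do not move let the fingers close. It gives the time, the measured TCP pose, the force and the opening at its end, in the units of the state.
- ctrl.read_state(): the state, without advancing time (a new reading comes with each control period).
- ctrl.camera(name): name is "side" or "top" or "wrist"; returns a dict with "color" (400x640x3 uint8, red, green, blue), "fovy" (degrees; the focal length in pixels is half the picture's height over the tangent of half this angle, whatever the lens; pixels are square), "cx", "cy" (the principal point, pixels), "extrinsics" (4x4, takes a point from camera to world coordinates). Camera axes: x right, y up, looking along -z (the intrinsics and any distortion apply to the point x, -y, -z); pixel columns grow to the right and rows downward; lengths in m; the calibration is good to about 2 mm. A picture is of the moment at which its call begins. There is no depth.
- ctrl.close_job(): hands the job in, once; it reports no verdict.
Trained networks look in a picture, given as the dict that the camera call returned (one of the last four; its "shot" number tells which), for a name from the list of things; names that differ only in an ending like _2 or _b are one class to them, and where a whole thing is asked for, a point or a joint stands for the part that bears it (a point fixed in the world has none). Each returns a list of dicts, best first, with "conf" (0 to 1); they miss things now and then, are a little off and sometimes report something else, mostly with a low value. They report only what shows in the picture. A call takes as long as a camera call. They do not tell look-alikes from the thing itself.
- ctrl.cut_out(picture, name): "region" (400x640 bool, what is visible of it) and "centre" ([column, row] in pixels, amid what is visible of it).
The state is a dict: "time": time; "qpos": joint angles; "dq": joint speeds; "joint_efforts": joint torques, N m; "position": TCP position; "tool_rot": TCP orientation; "force": force on the tool from outside, world axes, zero at the start; "wrist_torque": the same for the moment, N m; "opening": finger opening in m.
Only numpy, scipy, OpenCV 4.12 (cv2) and the standard library are available. Lean on these libraries where they do the work, as an engineer would, in place of code of your own. Each camera call takes 0.05 s, during which the arm holds its last target.

## Working session

There is one attempt and no reset: what is moved stays moved. The work goes in short steps, Python scripts to look and compute and a shell command to move; the robot and the scene stay as the last step left them, time stands still between calls to the robot, and variables do not carry over. Pictures are saved under pics/ and viewed, and the job is handed in when it is done.

```bash
ls; mkdir -p pics; python3 - <<'E'
from plant import ctrl
import cv2
for n in ["top","side","wrist"]:
    p=ctrl.camera(n); cv2.imwrite(f"pics/{n}0.png",p["color"][:,:,::-1])
    print(n,p["fovy"],p["cx"],p["cy"],p["extrinsics"],[k for k in p])
print(ctrl.read_state())
E
```

```text
pics
top 45.1758176485226 328.1141278094639 190.50590685234832 [[ 6.55088384e-02  9.73847169e-01 -2.17555241e-01  2.36002246e-01]
 [-9.97851922e-01  6.40127863e-02 -1.39249672e-02 -7.34608767e-02]
 [ 3.65527312e-04  2.18000124e-01  9.75948673e-01  1.37450580e+00]
 [ 0.00000000e+00  0.00000000e+00  0.00000000e+00  1.00000000e+00]] ['color', 'fovy', 'cx', 'cy', 'extrinsics', 'shot']
side 43.8288402076443 315.5202299506548 203.80234565157335 [[-0.83039031  0.2945779  -0.47294376 -0.06660473]
 [-0.55717886 -0.44192949  0.70302919  0.79441484]
 [-0.00191093  0.84730289  0.53110655  0.73222564]
 [ 0.          0.          0.          1.        ]] ['color', 'fovy', 'cx', 'cy', 'extrinsics', 'shot']
wrist 59.19005347921481 320.1700534176461 206.2754010092495 [[-3.02860985e-01 -9.16523305e-01 -2.61266636e-01  1.19161074e-01]
 [ 9.53034220e-01 -2.90970576e-01 -8.40351032e-02 -6.16894777e-01]
 [ 9.99226896e-04 -2.74446999e-01  9.61601709e-01  3.83335442e-01]
 [ 0.00000000e+00  0.00000000e+00  0.00000000e+00  1.00000000e+00]] ['color', 'fovy', 'cx', 'cy', 'extrinsics', 'shot']
{'time': 0.15, 'qpos': array([-1.00341676e+00,  3.85388526e-01,  6.95077831e-03, -3.50663138e-04,
       -1.19402044e+00, -2.58620795e-01]), 'dq': array([-0.00035361, -0.00213136,  0.00530546,  0.00175949, -0.00223893,
        0.00151401]), 'joint_efforts': array([ 3.61150751e-04, -3.91053915e+01,  1.87586117e+01,  4.22229186e+00,
        1.23888414e-02, -1.52784128e-04]), 'position': array([ 0.18992229, -0.59529016,  0.40390996]), 'tool_rot': array([ 3.13990270e+00, -1.10008447e-04, -2.83296308e+00]), 'force': array([0.15377823, 0.13362069, 0.20682595]), 'wrist_torque': array([-0.03504441,  0.02762707, -0.03020552]), 'opening': 0.08711003357673146}
```

View pics/top0.png

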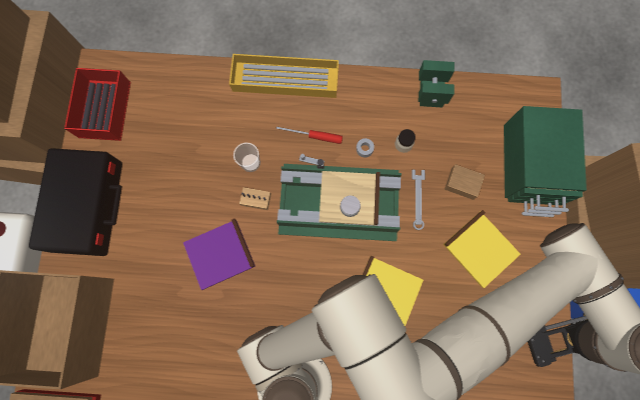

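View pics/side0.png

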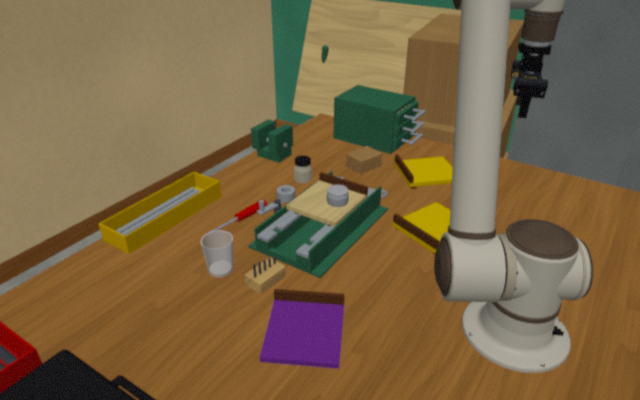

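View pics/wrist0.png

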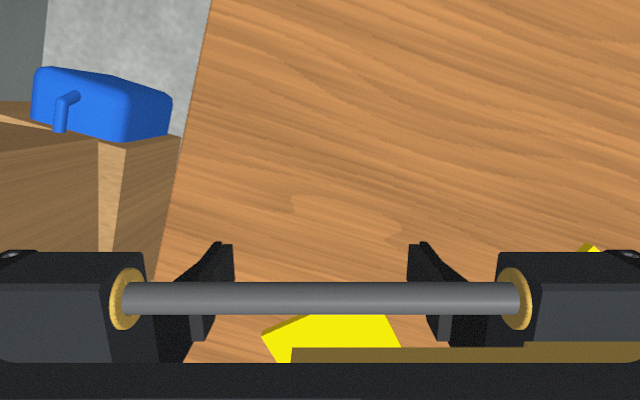

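Top view: the bay is at about (340,203), the plywood board with its lip at (378,200), the tin at (350,205), and the keeper at (311,160). I'll zoom in and measure next.

```bash
cat > h.py <<'E'
import numpy as np, cv2
from plant import ctrl
def ray(p,uv):
    f=200/np.tan(np.radians(p["fovy"])/2); E=p["extrinsics"]
    d=E[:3,:3]@np.array([(uv[0]-p["cx"])/f,-(uv[1]-p["cy"])/f,-1]); return E[:3,3],d
def at(p,uv,z):
    o,d=ray(p,uv); return o+d*(z-o[2])/d[2]
def proj(p,X):
    f=200/np.tan(np.radians(p["fovy"])/2); E=p["extrinsics"]
    c=E[:3,:3].T@(np.array(X)-E[:3,3]); return np.array([p["cx"]+f*c[0]/-c[2],p["cy"]-f*c[1]/-c[2]])
E
python3 - <<'E'
from h import *
P={n:ctrl.camera(n) for n in ["top","side"]}
for n,p in P.items():
    for k in ["bay","board","tin","keeper","keeper_peg","keeper_pivot","board_lip","wrench","collar","jar","drill_block","beaker","carton","screwdriver"]:
        for r in ctrl.cut_out(p,k)[:3]:
            m=r["region"].astype(np.uint8); c=np.round(r["centre"],1)
            print(n,k,round(r["conf"],2),c,m.sum(),np.round(at(p,c,0.05),3)[:2], np.round(cv2.minAreaRect(cv2.findNonZero(m)),1) if 0 else cv2.boundingRect(m))
p=P["top"]; im=p["color"][130:260,250:440,::-1]
cv2.imwrite("pics/topz.png",cv2.resize(im,None,fx=4.2,fy=4.2,interpolation=cv2.INTER_CUBIC))
p=P["side"]; im=p["color"][150:290,220:410,::-1]
cv2.imwrite("pics/sidez.png",cv2.resize(im,None,fx=4.2,fy=4.2,interpolation=cv2.INTER_CUBIC))
E
```

```text
top bay 0.79 [316.2 203.7] 5687 [ 0.491 -0.024] (277, 154, 125, 87)
top bay 0.5 [464.9 181.7] 883 [ 0.582 -0.44 ] (445, 165, 39, 34)
top board 0.98 [218.5 252.9] 3020 [0.337 0.234] (184, 219, 72, 71)
top board 0.97 [481.8 246.6] 3016 [ 0.401 -0.487] (445, 211, 76, 77)
top board 0.91 [349.5 193.8] 2643 [ 0.526 -0.115] (320, 171, 60, 55)
top tin 0.63 [348.8 207.3] 384 [ 0.487 -0.116] (339, 195, 22, 22)
top tin 0.25 [257.9 197. ] 549 [0.5   0.141] (240, 188, 31, 22)
top keeper 0.48 [314.5 159.1] 153 [ 0.621 -0.01 ] (300, 154, 25, 12)
top keeper_peg 0.55 [313.5 158.9] 120 [ 0.621 -0.007] (301, 156, 23, 10)
top keeper_pivot 0.63 [318.3 206.7] 5460 [ 0.483 -0.03 ] (278, 155, 123, 86)
top board_lip 0.91 [399.4 284.4] 1709 [ 0.284 -0.264] (363, 256, 60, 69)
top board_lip 0.84 [221.2 251.7] 2969 [0.34  0.227] (184, 219, 72, 70)
top board_lip 0.71 [482.7 249.5] 3057 [ 0.393 -0.489] (445, 212, 76, 76)
top wrench 0.6 [415.1 190.8] 315 [ 0.547 -0.3  ] (412, 171, 13, 54)
top collar 0.77 [368.2 144.1] 212 [ 0.676 -0.161] (358, 139, 17, 18)
top jar 0.91 [404.9 139.9] 352 [ 0.695 -0.266] (395, 129, 2
[... 1561 characters left out ...]
side wrench 0.64 [311.3 231.7] 5680 [0.48 0.  ] (249, 188, 138, 89)
side wrench 0.46 [383.2 193.7] 32 [ 0.419 -0.251] (381, 190, 6, 7)
side collar 0.67 [286.7 191.8] 271 [ 0.639 -0.116] (277, 185, 18, 18)
side jar 0.85 [299.5 168.9] 468 [ 0.686 -0.242] (293, 155, 19, 29)
side drill_block 0.98 [263.1 270.7] 970 [0.484 0.176] (244, 256, 42, 38)
side beaker 0.61 [219.2 253.1] 1250 [0.604 0.183] (201, 230, 32, 47)
side carton 0.81 [362.1 158.6] 760 [ 0.567 -0.4  ] (345, 146, 37, 28)
side carton 0.45 [218.5 249.8] 1270 [0.614 0.175] (201, 230, 32, 47)
side screwdriver 0.72 [247.  210.3] 320 [0.668 0.013] (214, 199, 54, 31)
side screwdriver 0.56 [264.1 207.5] 178 [ 0.64  -0.021] (258, 199, 23, 15)
```

View pics/topz.png

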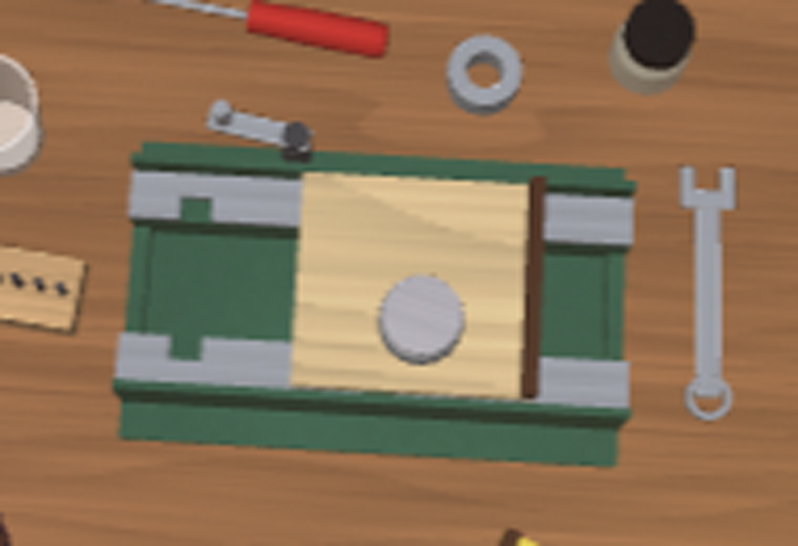

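View pics/sidez.png

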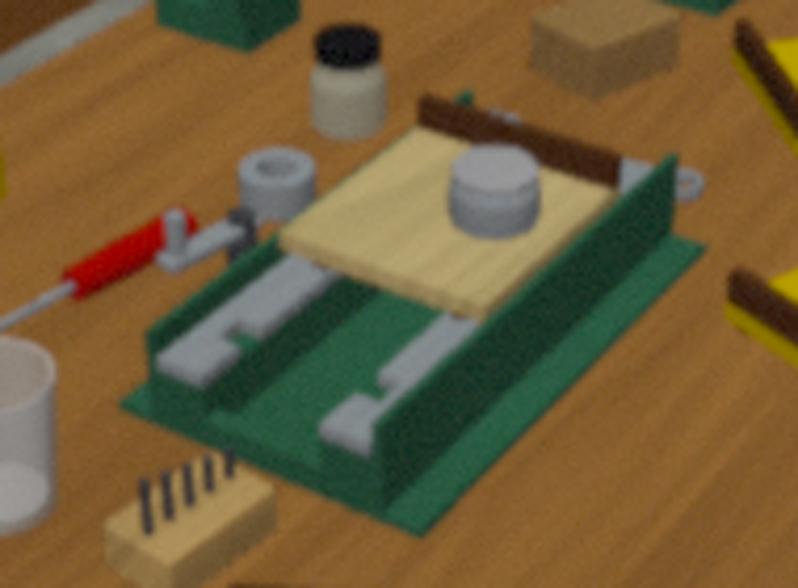

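```bash
cat >> h.py <<'E'
from scipy.optimize import least_squares
def fit(p,pts,z0=0,x0=(0.5,-0.07,0)):
    def r(q):
        c,s=np.cos(q[2]),np.sin(q[2]); o=[]
        for (uv,X) in pts:
            w=[q[0]+c*X[0]-s*X[1],q[1]+s*X[0]+c*X[1],X[2]+z0]; o+=list(proj(p,w)-uv)
        return np.array(o)
    s=least_squares(r,x0); return s.x,r(s.x).reshape(-1,2)
def b2w(q,X):
    c,s=np.cos(q[2]),np.sin(q[2]); return np.array([q[0]+c*X[0]-s*X[1],q[1]+s*X[0]+c*X[1],X[2]])
def w2b(q,W):
    c,s=np.cos(q[2]),np.sin(q[2]); d=np.array(W[:2])-q[:2]; return np.array([c*d[0]+s*d[1],-s*d[0]+c*d[1]])
E
python3 - <<'E'
from h import *
p=ctrl.camera("top")
Z=lambda u,v:np.array([250+u/4.2,130+v/4.2])-0.38
Zs=lambda u,v:np.array([220+u/4.2,150+v/4.2])-0.38
pts=[(Z(133,217),(.040,.160,.05)),(Z(631,243),(.04,-.18,.05)),(Z(121,333),(-.04,.16,.05)),(Z(627,361),(-.04,-.18,.05)),
(Z(196,222),(.04,.115,.05)),(Z(186,338),(-.04,.115,.05)),(Z(117,437),(-.105,.16,.003)),(Z(616,465),(-.105,-.18,.003))]
q,r=fit(p,pts); print("bay",q,np.degrees(q[2]));print(r.round(1))
bp=[(Z(303,172),(.072,.08,.022)),(Z(291,387),(-.072,.08,.022)),(Z(545,179),(.072,-.08,.044)),(Z(536,398),(-.072,-.08,.044))]
b,r=fit(p,bp,.05); print("board",b,r.round(1),w2b(q,b))
print("pivot",b2w(q,(.095,.05,.08)),at(p,Z(297,132),.08), "peg",at(p,Z(221,110),.102), at(p,Z(422,315),.108))
ps=ctrl.camera("side")
sp=[(Zs(283,240),(.072,.08,.022)),(Zs(488,315),(-.072,.08,.022)),(Zs(422,97),(.072,-.08,.044)),(Zs(619,157),(-.072,-.08,.044))]
b2,r=fit(ps,sp,.05);print("side board",b2,r.round(1))
sp=[(Zs(123,404),(.105,.16,.006)),(Zs(422,530),(-.105,.16,.006)),(Zs(704,245),(-.105,-.18,.006)),(Zs(322,432),(-.04,.16,.05)),(Zs(210,385),(.04,.16,.05))]
q2,r=fit(ps,sp);print("side bay",q2,r.round(1)); print("peg side",at(ps,Zs(173,214),.102),"piv",at(ps,Zs(243,214),.08))
for s in[at(p,Z(221,110),.102),at(p,Z(297,132),.08),at(p,Z(422,315),.108)]: print(w2b(q,s))
E
```

```text
bay [ 0.51111065 -0.07765126  0.00985015] 0.5643718476480357
[[-1.1 -0.2]
 [ 0.3  0.2]
 [-0.4 -0. ]
 [ 0.6 -0. ]
 [-0.2 -0.5]
 [ 0.1 -0.4]
 [ 0.4  0.5]
 [ 0.3  0.4]]
board [ 0.50965416 -0.11362126  0.00330978] [[-0.   0.3]
 [-0.6 -0.1]
 [ 0.3  0.1]
 [ 0.3 -0.3]] [-0.00181073 -0.03595391]
pivot [ 0.60561354 -0.02671793  0.08      ] [ 0.60739145 -0.0277442   0.08      ] peg [0.61277119 0.02228603 0.102     ] [ 0.48349361 -0.11675525  0.108     ]
side board [ 0.50494656 -0.10930289  0.02892855] [[-1.1  0. ]
 [ 0.4 -0.4]
 [-0.2  0.1]
 [ 0.9  0.1]]
side bay [ 0.50669421 -0.07719308  0.01971288] [[-1.1  0.5]
 [ 1.2  1.1]
 [ 0.7 -0.2]
 [ 0.5 -0.9]
 [-1.3 -1.1]]
peg side [0.61261861 0.02121211 0.102     ] piv [ 0.60168903 -0.02886679  0.08      ]
[0.10263999 0.09893108]
[0.09676771 0.04895627]
[-0.02800088 -0.03883007]
```

```bash
python3 -m inch '[0.02,0.0225,0,4.55,0.02,0.0225,0,4.55,0.02,0.0225,0,4.55,0.02,0.0225,0,4.55,0.02,0.0225,0,4.55,0.02,0.0225,0,4.55,0.02,0.0225,0,4.55,0.02,0.0225,0,4.55,0.02,0.0225,0,4.55,0.02,0.0225,0,4.55,0.02,0.0225,0,4.55,0.02,0.0225,0,4.55,0.02,0.0225,0,4.55,0.02,0.0225,0,4.55,0.02,0.0225,0,4.55,0.018,0.0225,0,4.55,0,0,0,0,0,0,0,0]'; python3 - <<'E'
from h import *
print(ctrl.read_state())
p=ctrl.camera("wrist"); cv2.imwrite("pics/w1.png",p["color"][:,:,::-1])
E
```

```text
time: 3.25
position: [0.5087, -0.2343, 0.4046]
tool_rot: [3.141, 0.0, -1.56]
force: [-0.8, -0.4, 0.2]
opening: 0.0869
{'time': 3.25, 'qpos': array([-1.42314301e-01,  2.74757276e-01, -1.54226792e-01,  1.83188495e-05,
       -1.14209362e+00,  1.52853045e-01]), 'dq': array([-0.03432304, -0.01052754, -0.01629182,  0.00157791, -0.00543546,
       -0.00256954]), 'joint_efforts': array([ 8.14026017e-01, -3.27690339e+01,  1.86432999e+01,  4.12040859e+00,
        9.80209792e-02,  2.64819770e-02]), 'position': array([ 0.50871897, -0.23432485,  0.40460537]), 'tool_rot': array([ 3.14131204e+00,  2.63745058e-05, -1.56024997e+00]), 'force': array([-0.79897519, -0.36594289,  0.24713889]), 'wrist_torque': array([ 0.01198828,  0.14603317, -0.02077697]), 'opening': 0.08689846260754118}
```

View pics/w1.png

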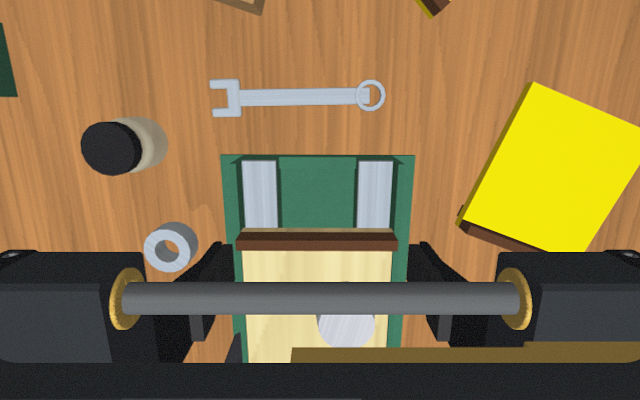

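```bash
python3 - <<'E'
from h import *
p=ctrl.camera("wrist"); print(p["extrinsics"][:3,3])
for uv,z in [((237,236),.094),((396,236),.094),((237,228),.06),((396,228),.06),((237,249),.094),((243,228),.05),((241,159),.05),((279,159),.05),((356,159),.05),((392,159),.05),((221,155),.006),((414,155),.006)]: print(uv,z,at(p,uv,z).round(4))
im=p["color"][140:270,210:430,::-1]
cv2.imwrite("pics/w1z.png",cv2.resize(im,None,fx=3.6,fy=3.6,interpolation=cv2.INTER_CUBIC))
E
```

```text
[ 0.50957011 -0.30908564  0.38418429]
(237, 236) 0.094 [ 0.5817 -0.1989  0.094 ]
(396, 236) 0.094 [ 0.4421 -0.2     0.094 ]
(237, 228) 0.06 [ 0.5897 -0.1942  0.06  ]
(396, 228) 0.06 [ 0.4348 -0.1955  0.06  ]
(237, 249) 0.094 [ 0.5824 -0.1866  0.094 ]
(243, 228) 0.05 [ 0.5861 -0.1908  0.05  ]
(241, 159) 0.05 [ 0.5844 -0.2602  0.05  ]
(279, 159) 0.05 [ 0.5483 -0.2605  0.05  ]
(356, 159) 0.05 [ 0.4751 -0.261   0.05  ]
(392, 159) 0.05 [ 0.4409 -0.2613  0.05  ]
(221, 155) 0.006 [ 0.6155 -0.2578  0.006 ]
(414, 155) 0.006 [ 0.4086 -0.2595  0.006 ]
```

View pics/w1z.png

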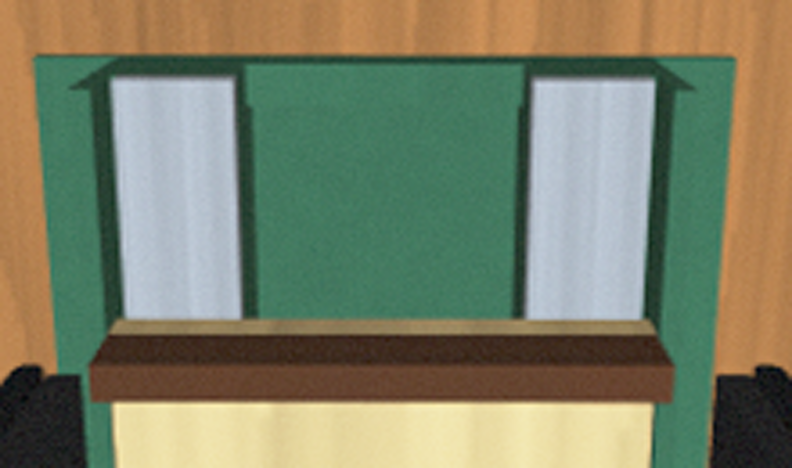

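```bash
python3 -m inch '[0,0,-0.025,0,0,0,-0.025,0,0,0,-0.025,0,0,0,-0.025,0,0.001,0,-0.025,0,0.001,0,-0.02,0,0,0,-0.005,0,0,0,0,0,0,0,0,0]'; python3 - <<'E'
from h import *
p=ctrl.camera("side"); im=p["color"][100:290,220:430,::-1]
cv2.imwrite("pics/s2.png",cv2.resize(im,None,fx=3.1,fy=3.1,interpolation=cv2.INTER_CUBIC))
print(ctrl.read_state()["force"])
E
```

```text
time: 4.1
position: [0.51, -0.2362, 0.2556]
tool_rot: [-3.141, -0.001, -1.563]
force: [0.2, 0.2, 0.3]
opening: 0.0871
[ 0.50714067  0.48434624 -0.12663259]
```

View pics/s2.png

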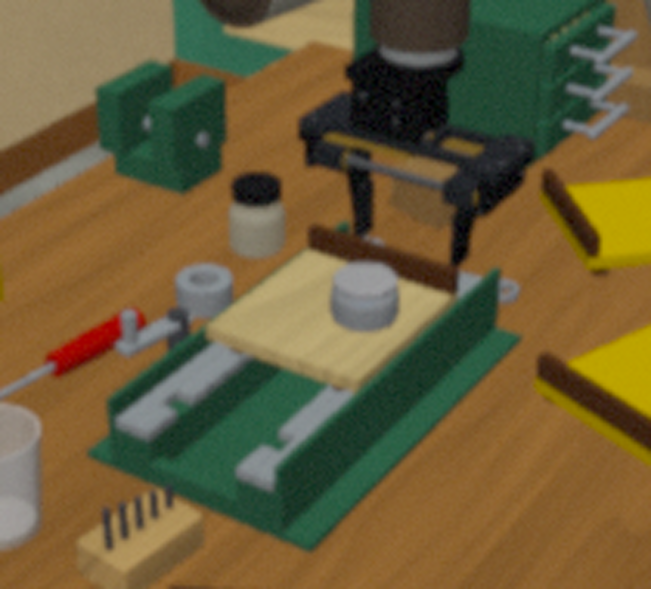

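The fingers are lowered behind the lip, clear of it. Next I'll approach and make contact slowly.

```bash
python3 -m inch '[0,0.005,0,0,0,0.005,0,0,0,0.005,0,0,0,0.005,0,0,0,0.004,0,0,0,0.002,0,0,0,0.002,0,0,0,0.002,0,0,0,0.002,0,0,0,0.002,0,0,0,0.002,0,0,0,0.002,0,0]'; python3 - <<'E'
from h import *
p=ctrl.camera("side"); im=p["color"][100:290,220:430,::-1]
cv2.imwrite("pics/s3.png",cv2.resize(im,None,fx=3.1,fy=3.1,interpolation=cv2.INTER_CUBIC))
print(ctrl.read_state()["force"],ctrl.read_state()["position"])
E
```

```text
time: 5.15
position: [0.51, -0.1976, 0.2548]
tool_rot: [-3.141, -0.0, -1.562]
force: [-0.8, -4.1, 0.0]
opening: 0.0866
[-0.37489211 -2.68025198 -0.04505497] [ 0.50998572 -0.19724018  0.25483561]
```

View pics/s3.png

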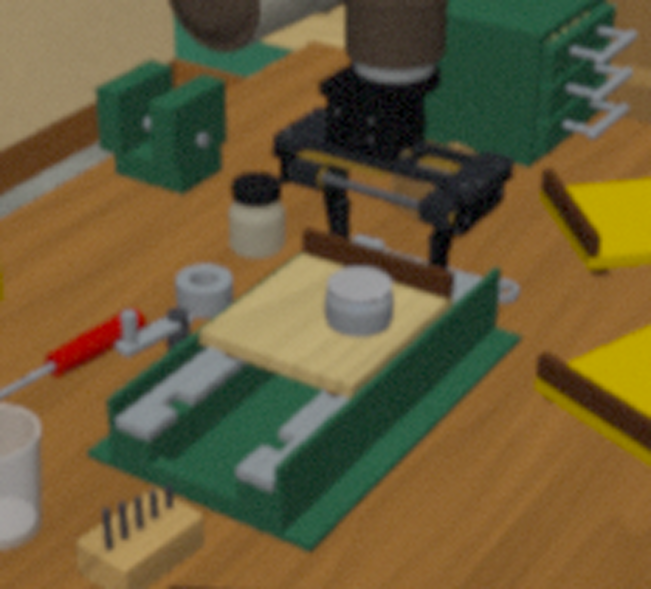

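```bash
python3 -m inch '[0,0.003,0,0,0,0.004,0,0,0,0.004,0,0,0,0.004,0,0,0,0.004,0,0,0,0.004,0,0,0,0.004,0,0,0,0.004,0,0,0,0.004,0,0,0,0.004,0,0,0,0.004,0,0,0,0.004,0,0,0,0.004,0,0,0,0.003,0,0,0,0.003,0,0,0,0.002,0,0,0,0.001,0,0]'; python3 - <<'E'
from h import *
print(ctrl.read_state()["force"],ctrl.read_state()["position"])
for n,(a,b,c,d) in {"side":(150,290,220,430),"top":(130,260,250,440)}.items():
    p=ctrl.camera(n); im=p["color"][a:b,c:d,::-1]
    cv2.imwrite(f"pics/{n}4.png",cv2.resize(im,None,fx=3.1,fy=3.1,interpolation=cv2.INTER_CUBIC))
E
```

```text
time: 6.62
position: [0.51, -0.1371, 0.2548]
tool_rot: [-3.142, -0.0, -1.562]
force: [0.2, -4.2, 1.3]
opening: 0.0873
[ 0.2038673  -4.20340912  1.33622504] [ 0.50997463 -0.13712367  0.25480795]
```

View pics/side4.png

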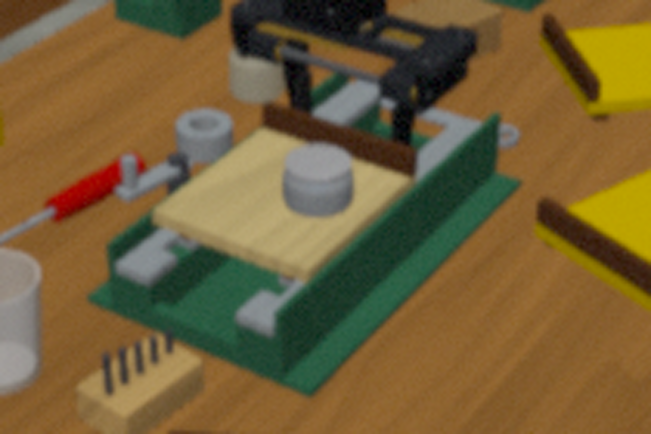

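View pics/top4.png

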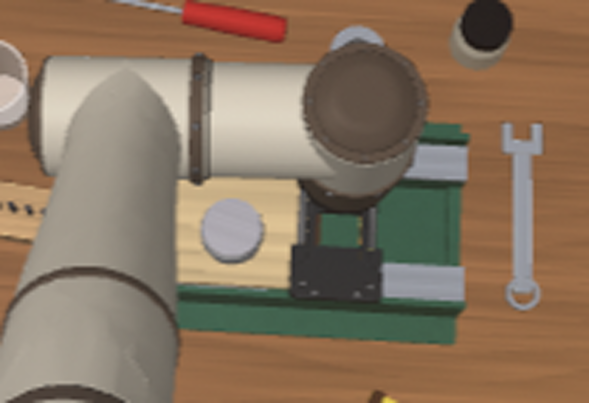

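```bash
python3 -m inch '[0,0.002,0,0,0,0.002,0,0,0,0.002,0,0,0,0.002,0,0,0,0.002,0,0,0,0.001,0,0,0,0.001,0,0,0,0.001,0,0]'; python3 - <<'E'
from h import *
print(ctrl.read_state()["force"],ctrl.read_state()["position"])
p=ctrl.camera("side"); im=p["color"][150:290,220:430,::-1]
cv2.imwrite("pics/s5.png",cv2.resize(im,None,fx=3.6,fy=3.6,interpolation=cv2.INTER_CUBIC))
E
```

```text
time: 7.38
position: [0.5099, -0.1242, 0.2546]
tool_rot: [3.141, 0.0, -1.562]
force: [0.2, -2.6, -0.2]
opening: 0.0866
[ 0.17613014 -2.60429934 -0.20947446] [ 0.5098843  -0.12424176  0.25459117]
```

View pics/s5.png

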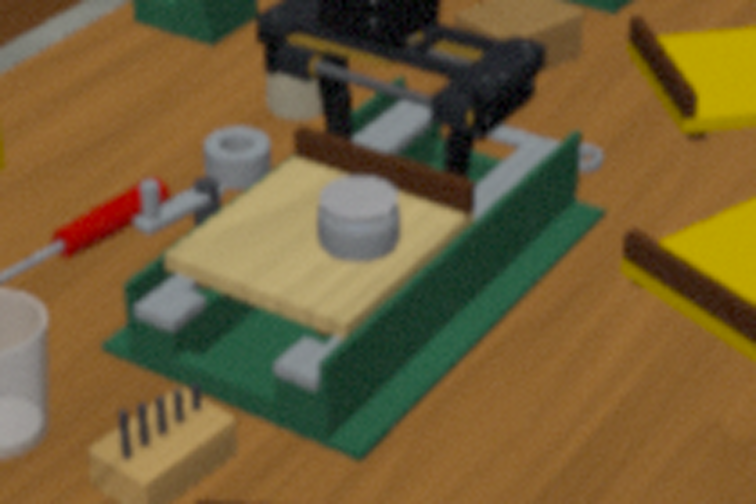

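```bash
python3 -m inch '[0,0.001,0,0,0,0.001,0,0,0,0.001,0,0,0,0.001,0,0]';python3 -m inch '[0,0.001,0,0]';python3 -m inch '[0,0.001,0,0]'; python3 - <<'E'
from h import *
print(ctrl.read_state()["force"],ctrl.read_state()["position"])
p=ctrl.camera("side"); im=p["color"][150:290,220:430,::-1]
cv2.imwrite("pics/s6.png",cv2.resize(im,None,fx=3.6,fy=3.6,interpolation=cv2.INTER_CUBIC))
E
```

```text
time: 7.77
position: [0.5097, -0.1203, 0.2544]
tool_rot: [3.141, 0.0, -1.562]
force: [-0.4, -2.7, -0.9]
opening: 0.0873
time: 7.85
position: [0.5098, -0.1193, 0.2544]
tool_rot: [3.141, 0.0, -1.562]
force: [0.5, -2.1, -1.1]
opening: 0.0877
time: 7.93
position: [0.5098, -0.1183, 0.2545]
tool_rot: [3.141, 0.0, -1.562]
force: [0.1, -2.2, -1.2]
opening: 0.0872
[ 0.10398267 -2.16687354 -1.18402777] [ 0.50977081 -0.11828778  0.25446102]
```

View pics/s6.png

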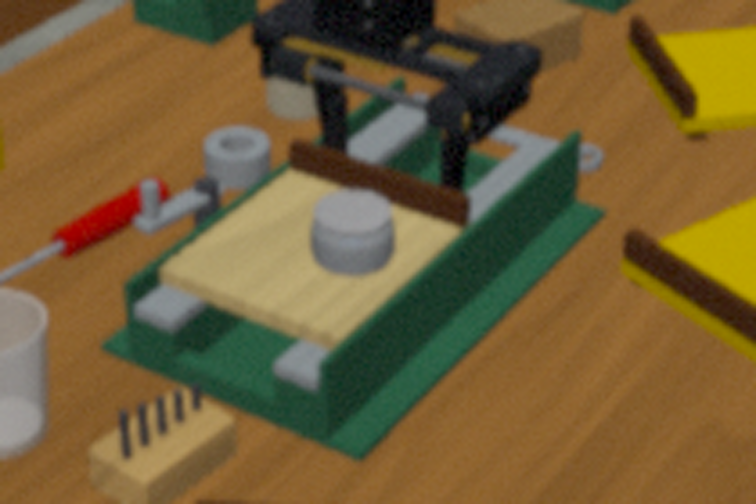

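It has dropped. I'll back off, raise, and check that it lies level.

```bash
python3 -m inch '[0,-0.003,0,0,0,-0.008,0,0,0,-0.015,0,0,0,-0.015,0.01,0,0,0,0.03,0,0,0,0.035,0,0,0,0.035,0,0,0,0.035,0,0,0,0,0,0,0,0,0]'; python3 - <<'E'
from h import *
print(ctrl.read_state()["force"],ctrl.read_state()["position"])
p=ctrl.camera("side"); im=p["color"][150:290,220:430,::-1]
cv2.imwrite("pics/s7.png",cv2.resize(im,None,fx=3.6,fy=3.6,interpolation=cv2.INTER_CUBIC))
p=ctrl.camera("wrist"); cv2.imwrite("pics/w7.png",p["color"][:,:,::-1])
p=ctrl.camera("top"); im=p["color"][130:260,250:440,::-1]
cv2.imwrite("pics/t7.png",cv2.resize(im,None,fx=3.6,fy=3.6,interpolation=cv2.INTER_CUBIC))
E
```

```text
time: 8.82
position: [0.5101, -0.1598, 0.4025]
tool_rot: [-3.135, 0.0, -1.562]
force: [0.1, 0.4, -0.8]
opening: 0.087
[ 0.06327541  0.35240707 -0.79775663] [ 0.51013269 -0.15980041  0.4025316 ]
```

View pics/s7.png

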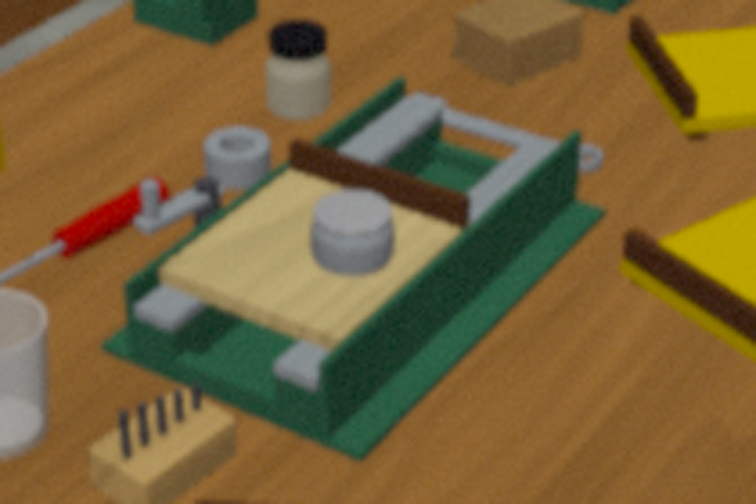

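View pics/w7.png

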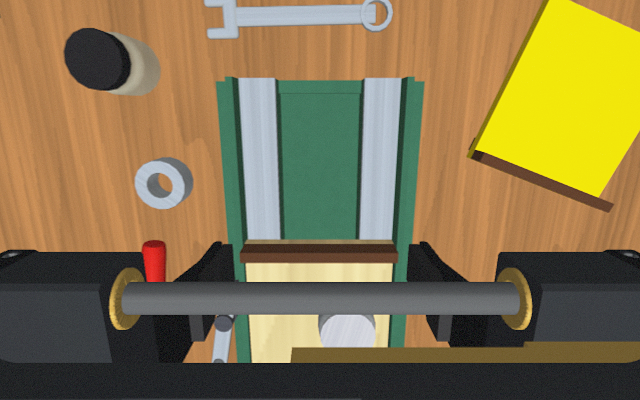

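View pics/t7.png

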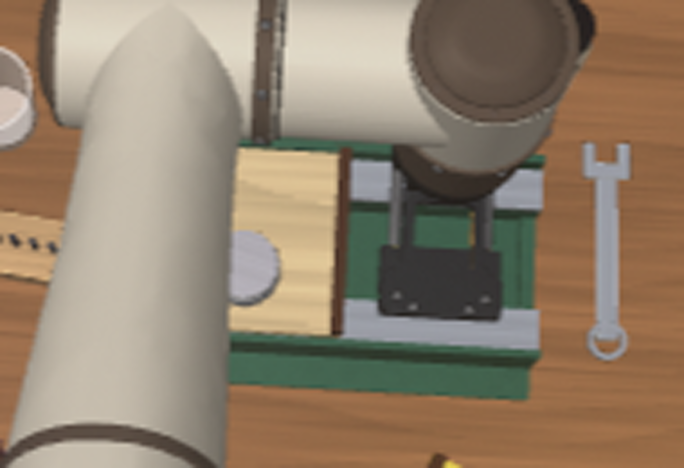

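```bash
python3 - <<'E'
from h import *
p=ctrl.camera("side"); Z=lambda u,v:np.array([220+u/3.6,150+v/3.6])-.36
obs=[Z(292,142),Z(469,199),Z(160,273),Z(330,340)]
X=np.array([(.072,-.08,.044),(-.072,-.08,.044),(.072,.08,.022),(-.072,.08,.022)])
from scipy.spatial.transform import Rotation as R
def r(q):
    W=R.from_euler('xyz',[q[3],q[4],q[5]]).apply(X)+q[:3]
    return np.concatenate([proj(p,w)-o for w,o in zip(W,obs)])
s=least_squares(r,[.51,-.03,.045,0,0,0]); print(s.x.round(4),r(s.x).round(1))
# z fixed level
for z in (.042,.05):
    pts=list(zip(obs,X)); q,rr=fit(p,pts,z); print(z,q,rr.round(1).tolist())
im=p["color"][150:290,220:430,::-1]
im=cv2.resize(im,None,fx=3.6,fy=3.6,interpolation=cv2.INTER_CUBIC)
E
```

```text
[ 0.5167 -0.0351  0.0318 -0.0081  0.027  -0.0145] [ 1.1  0.2 -1.  -0.3 -0.8 -0.2  0.8  0.2]
0.042 [ 0.5089545  -0.0226132  -0.00307279] [[0.6, -0.7], [-0.4, 0.1], [-1.6, -0.8], [1.3, 1.0]]
0.05 [ 0.50217222 -0.01300207 -0.00286559] [[0.6, -1.1], [0.2, -0.1], [-2.1, -0.8], [1.4, 1.2]]
```

```bash
python3 -m inch '[0.014,0.0185,0,0,0.014,0.0185,0,0,0.014,0.0185,0,0,0.014,0.0185,0,0,0.014,0.0185,0,0,0.014,0.0185,0,0,0.014,0.0185,0,0,0.014,0.0185,0,0,0.014,0.0185,0,0,0.014,0.0155,0,0,0,0,0,0,0,0,0,0]' 1 10; python3 - <<'E'
from h import *
print(ctrl.read_state()["force"])
p=ctrl.camera("wrist"); cv2.imwrite("pics/w8.png",p["color"][:,:,::-1]);print(p["extrinsics"])
E
```

```text
time: 10.02
position: [0.6504, 0.0235, 0.3974]
tool_rot: [3.138, -0.001, -1.561]
force: [-0.1, -0.5, 0.1]
opening: 0.0146
[-0.09142186 -0.49719802  0.09904985]
[[-0.99995515  0.00765679  0.0055737   0.6519341 ]
 [-0.00888659 -0.96206044 -0.27269164 -0.0505775 ]
 [ 0.00327429 -0.27272894  0.96208534  0.3770273 ]
 [ 0.          0.          0.          1.        ]]
```

View pics/w8.png

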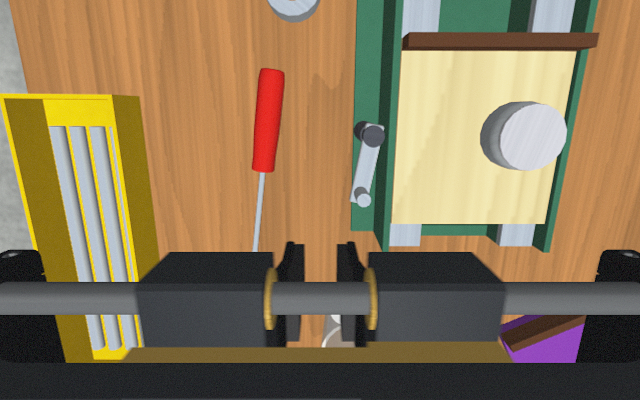

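```bash
python3 - <<'E'
from h import *
p=ctrl.camera("wrist")
for n,uv,z in [("peg",(363.5,200),.102),("piv",(373,133),.08),("tin",(533,135.5),.1),("lipL",(408,34),.086),("lipR",(599,34),.086),("edge+x",(404,46),.064),("edgeend",(392,222),.064)]:
    print(n,at(p,uv,z).round(4), proj(p,at(p,uv,z)).round(1))
im=p["color"][90:230,330:450,::-1]
cv2.imwrite("pics/w8z.png",cv2.resize(im,None,fx=4.2,fy=4.2,interpolation=cv2.INTER_CUBIC))
print(ctrl.read_state()["opening"],ctrl.read_state()["position"])
E
```

```text
peg [0.615  0.0213 0.102 ] [363.5 200. ]
piv [ 0.6066 -0.0304  0.08  ] [373. 133.]
tin [ 0.4852 -0.0309  0.1   ] [533.  135.5]
lipL [ 0.5846 -0.1045  0.086 ] [408.  34.]
lipR [ 0.4399 -0.1058  0.086 ] [599.  34.]
edge+x [ 0.5822 -0.0995  0.064 ] [404.  46.]
edgeend [0.5823 0.0525 0.064 ] [392. 222.]
0.007049292445006227 [0.64969732 0.02226581 0.39850169]
```

View pics/w8z.png

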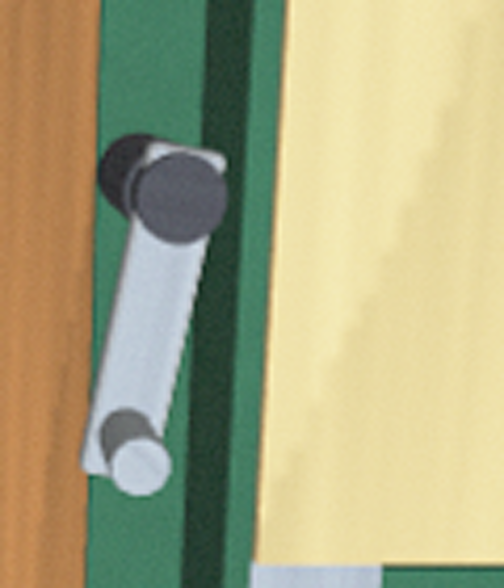

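```bash
python3 -m inch '[0,0,-0.03,0,0,0,-0.03,0,0,0,-0.03,0,0,0,-0.025,0,0,0,-0.01,0,0,0,0,0,0,0,0,0]'; python3 - <<'E'
from h import *
p=ctrl.camera("side"); im=p["color"][100:290,180:390,::-1]
cv2.imwrite("pics/s9.png",cv2.resize(im,None,fx=3.1,fy=3.1,interpolation=cv2.INTER_CUBIC))
print(ctrl.read_state()["opening"],ctrl.read_state()["force"])
E
```

```text
time: 10.7
position: [0.6502, 0.0221, 0.2755]
tool_rot: [-3.141, -0.001, -1.562]
force: [0.2, 0.2, 0.2]
opening: 0.0005
0.0006546391585136158 [ 0.42000524 -1.06837177 -0.0021504 ]
```

View pics/s9.png

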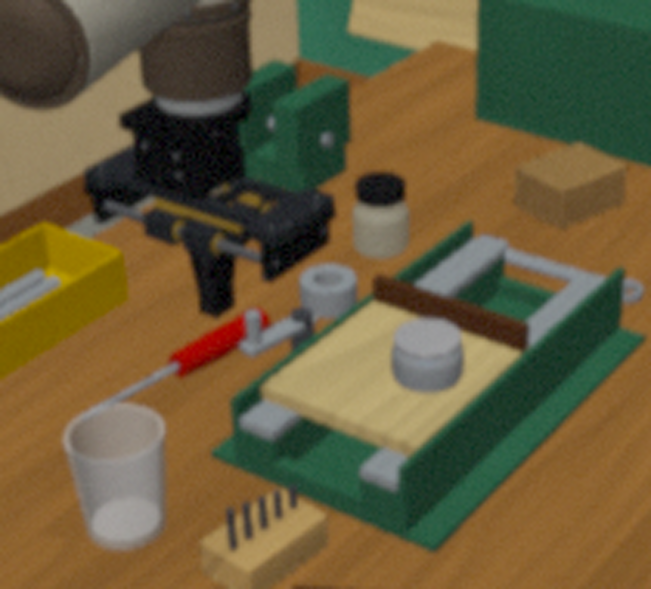

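```bash
python3 -m inch '[0,0,-0.006,0,-0.005,0,0,0,-0.005,0,0,0,-0.005,0,0,0,-0.004,0,0,0,-0.004,0,0,0,-0.004,0.001,0,0,-0.004,0.001,0,0,-0.004,0.001,0,0,-0.004,0.001,0,0,-0.004,0,0,0,-0.004,0,0,0,0,0,0,0]'; python3 - <<'E'
from h import *
p=ctrl.camera("side"); im=p["color"][100:290,180:390,::-1]
cv2.imwrite("pics/s10.png",cv2.resize(im,None,fx=3.1,fy=3.1,interpolation=cv2.INTER_CUBIC))
print(ctrl.read_state()["opening"],ctrl.read_state()["force"])
E
```

```text
time: 11.83
position: [0.6021, 0.0266, 0.2687]
tool_rot: [3.141, -0.0, -1.562]
force: [0.2, -0.9, -0.2]
opening: 0.0003
0.0004346276970138806 [ 0.04491552 -0.22661832  0.09428257]
```

View pics/s10.png

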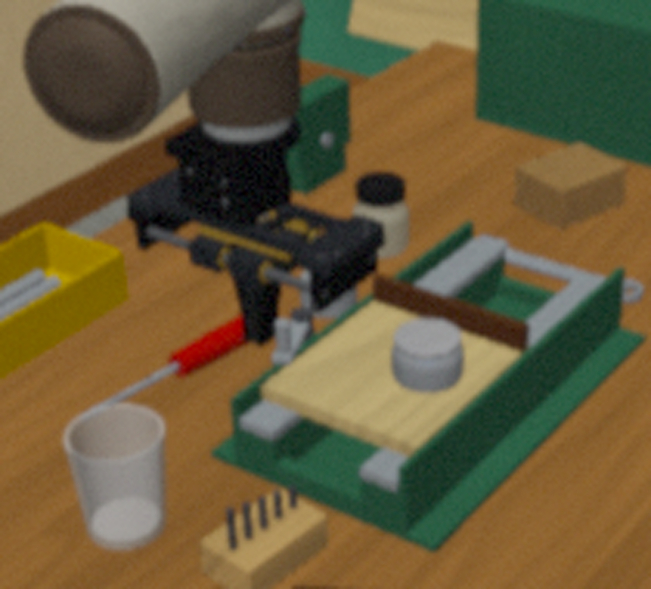

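```bash
python3 -m inch '[-0.004,-0.001,0,0,-0.004,-0.001,0,0,-0.004,-0.001,0,0,-0.004,-0.002,0,0,-0.004,-0.002,0,0,-0.003,-0.002,0,0,-0.0035,-0.003,0,0,-0.0035,-0.003,0,0,-0.0035,-0.0035,0,0,-0.0035,-0.0035,0,0,0,0,0,0]'; python3 - <<'E'
from h import *
p=ctrl.camera("side"); im=p["color"][100:290,180:390,::-1]
cv2.imwrite("pics/s11.png",cv2.resize(im,None,fx=3.1,fy=3.1,interpolation=cv2.INTER_CUBIC))
print(ctrl.read_state()["opening"],ctrl.read_state()["force"])
E
```

```text
time: 12.8
position: [0.5649, 0.0039, 0.2685]
tool_rot: [3.14, -0.0, -1.563]
force: [0.0, 0.1, 0.1]
opening: 0.0004
0.0001776357192906488 [ 0.11916513  0.52619453 -0.20704112]
```

View pics/s11.png

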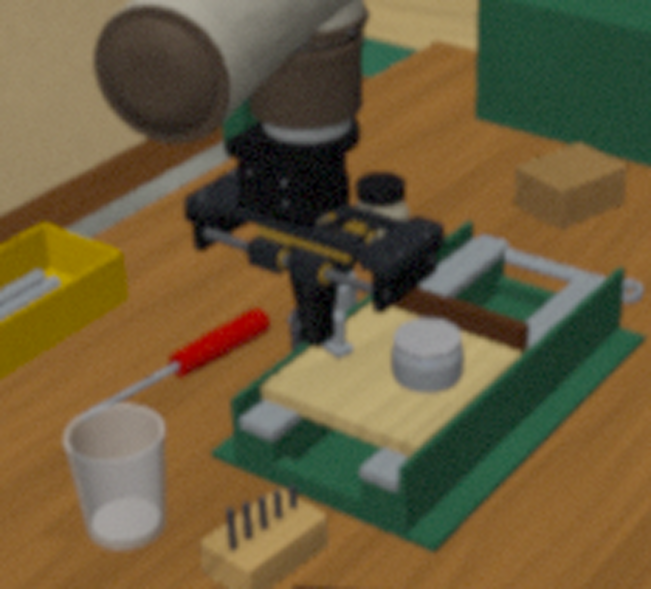

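```bash
python3 - <<'E'
from h import *
p=ctrl.camera("side"); im=p["color"][170:230,260:350,::-1]
cv2.imwrite("pics/s12.png",cv2.resize(im,None,fx=8,fy=8,interpolation=cv2.INTER_CUBIC))
for th in (.8,.9,1,1.1,1.2,1.3):
    P=np.array([.606-.05*np.sin(th+.01),-.029+.05*np.cos(th+.01)])
    print(th,P, (proj(p,[*P,.102])-[260,170])*8,(proj(p,[*P,.076])-[260,170])*8)
for dx in(-.015,.015):
  for dy in (-.0095,.0095): print((proj(p,[.565+dx,.004+dy,.0865])-[260,170])*8)
p=ctrl.camera("wrist"); cv2.imwrite("pics/w12.png",p["color"][:,:,::-1])
E
```

```text
0.8 [0.56978564 0.00547492] [151.24278266 263.30071175] [154.76597811 336.14561917]
0.9 [0.56652481 0.00168729] [167.60180308 260.926335  ] [170.93429773 333.73071636]
1 [ 0.56365841 -0.00240696] [183.49542948 257.72131715] [186.64185595 330.4705076 ]
1.1 [ 0.56121507 -0.00676692] [198.75124451 253.72394955] [201.71841068 326.40387215]
1.2 [ 0.5592192  -0.01134903] [213.20584481 248.98162363] [216.00260551 321.57893785]
1.3 [ 0.55769075 -0.0161075 ] [226.7069226  243.55002914] [229.34402017 316.05227042]
[227.86714252 310.23027108]
[189.85201293 338.89534955]
[148.59277081 280.74269498]
[110.14388152 308.73936811]
```

View pics/s12.png

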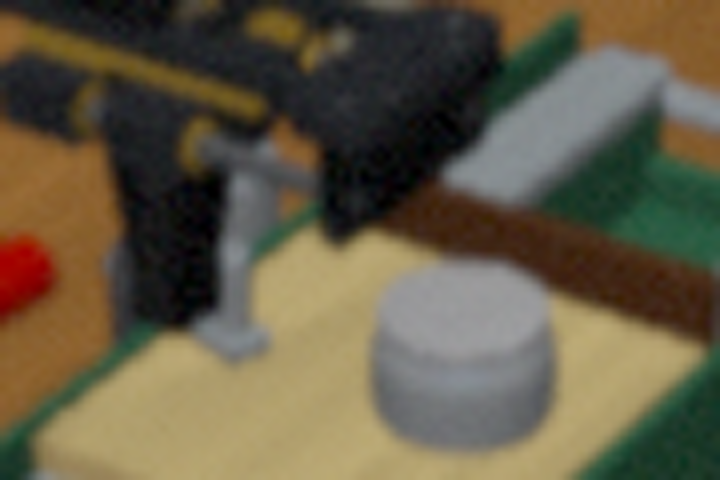

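View pics/w12.png

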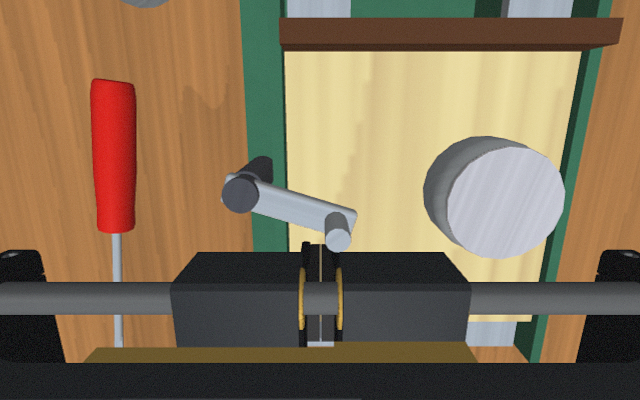

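```bash
python3 -m inch '[-0.002,-0.002,0,0,-0.002,-0.002,0,0,-0.002,-0.002,0,0,-0.002,-0.002,0,0,0,-0.002,0,0,0,-0.002,0,0,0,0,0,0]'; python3 - <<'E'
from h import *
p=ctrl.camera("wrist"); cv2.imwrite("pics/w13.png",p["color"][:,:,::-1])
print(at(p,(338,240),.102))
E
```

```text
time: 13.53
position: [0.5575, -0.0078, 0.2685]
tool_rot: [3.14, -0.0, -1.563]
force: [-1.2, 0.4, -0.6]
opening: 0.0002
[ 0.55050267 -0.02485225  0.102     ]
```

View pics/w13.png

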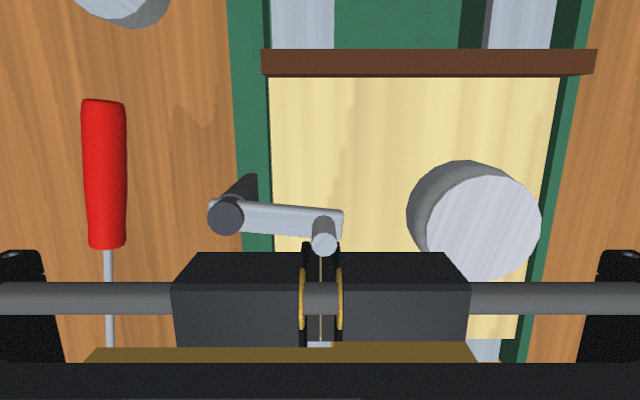

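```bash
python3 -m inch '[0,-0.001,0,0,0,-0.001,0,0,0,-0.001,0,0]'; python3 -m inch '[0,-0.001,0,0,0,0,0,0]'; python3 -m inch '[0,-0.001,0,0,0,0,0,0]'; python3 - <<'E'
from h import *
p=ctrl.camera("wrist"); cv2.imwrite("pics/w14.png",p["color"][:,:,::-1])
E
```

```text
time: 13.83
position: [0.5576, -0.0105, 0.2685]
tool_rot: [3.14, -0.0, -1.562]
force: [-3.2, 1.6, -0.2]
opening: 0.0009
time: 14.0
position: [0.5576, -0.0116, 0.2685]
tool_rot: [3.14, -0.0, -1.563]
force: [-2.7, 1.0, -0.3]
opening: 0.0003
time: 14.17
position: [0.5577, -0.0126, 0.2685]
tool_rot: [3.14, -0.0, -1.563]
force: [-3.2, 0.2, 0.2]
opening: 0.0005
```

View pics/w14.png

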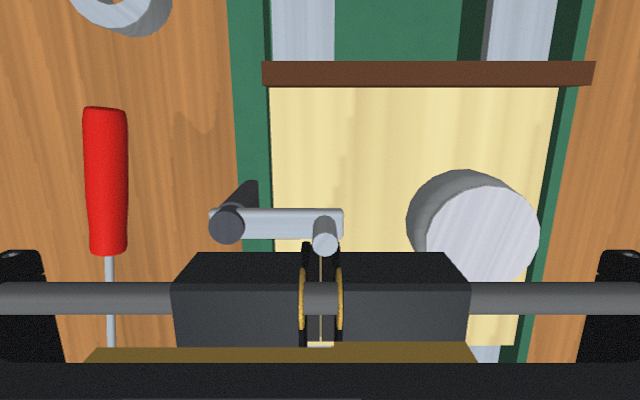

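```bash
python3 -m inch '[0,0.002,0,0,0,0.004,0,0,0,0.008,0,0,0,0.012,0,0,0,0.01,0.01,0,0,0,0.03,0,0,0,0.03,0,0,0.01,0.03,0.03,0,0.01,0.035,0.02,0,0.01,0.035,0,0,0,0.03,0,0,0,0.02,0,0,0,0,0,0,0,0,0,0]'; python3 - <<'E'
from h import *
print(ctrl.read_state()["force"])
p=ctrl.camera("wrist"); cv2.imwrite("pics/w15.png",p["color"][:,:,::-1])
p=ctrl.camera("side"); im=p["color"][100:290,180:390,::-1]
cv2.imwrite("pics/s15.png",cv2.resize(im,None,fx=3.1,fy=3.1,interpolation=cv2.INTER_CUBIC))
E
```

```text
[-3.27717302  0.95111426 -0.16909719]invalid input at $: expected a multiple of 4 numbers
```

View pics/w15.png

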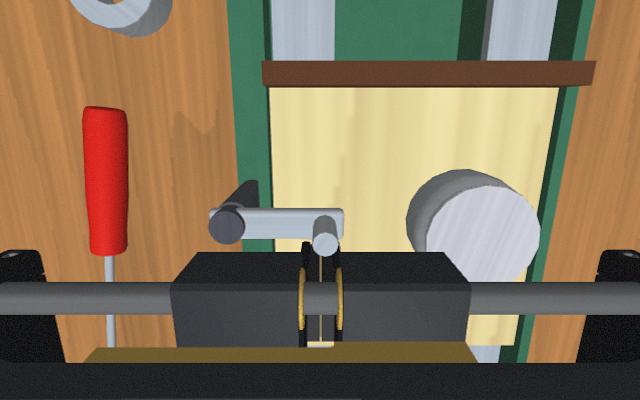

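View pics/s15.png

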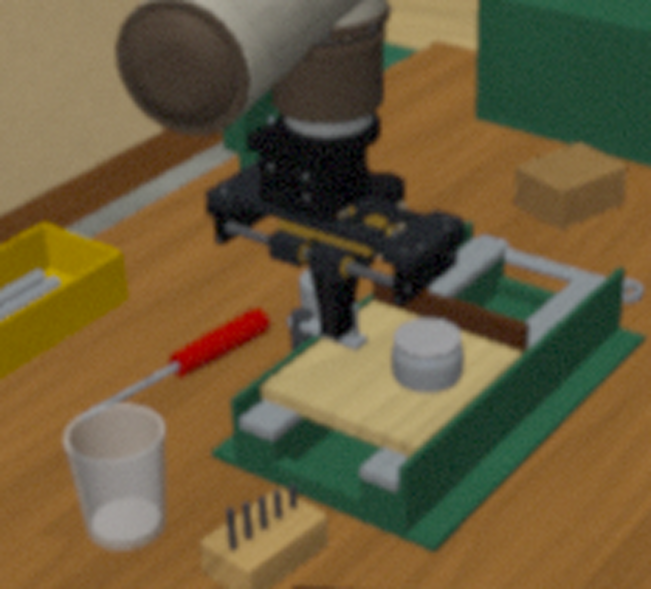

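```bash
python3 -m inch '[-0.001,0,0,0,0,0,0,0]';python3 -m inch '[-0.001,0,0,0,0,0,0,0]'
```

```text
time: 14.48
position: [0.5577, -0.0123, 0.2693]
tool_rot: [-3.139, 0.0, -1.562]
force: [-0.0, -0.4, -0.2]
opening: 0.0001
time: 14.65
position: [0.5563, -0.0124, 0.2691]
tool_rot: [-3.14, 0.0, -1.562]
force: [0.1, 0.6, -0.6]
opening: 0.0006
```

Force is relieved. Retreating to +y and then up.

```bash
python3 -m inch '[0,0.002,0,0,0,0.004,0,0,0,0.008,0,0,0,0.012,0,0,0,0.01,0.01,0,0,0,0.03,0,0,0,0.03,0,0,0.02,0.03,0,0,0.02,0.02,0,0,0.02,0,0,0,0.02,0,0,0,0,0,0,0,0,0,0]'; python3 - <<'E'
from h import *
print(ctrl.read_state()["force"])
p=ctrl.camera("wrist"); cv2.imwrite("pics/w16.png",p["color"][:,:,::-1])
p=ctrl.camera("side"); im=p["color"][100:290,180:390,::-1]
cv2.imwrite("pics/s16.png",cv2.resize(im,None,fx=3.1,fy=3.1,interpolation=cv2.INTER_CUBIC))
E
```

```text
time: 15.73
position: [0.5557, 0.1052, 0.3894]
tool_rot: [-3.141, 0.0, -1.56]
force: [0.1, -0.5, -0.9]
opening: 0.0007
[ 0.06040011 -0.47615076 -0.92449594]
```

View pics/w16.png

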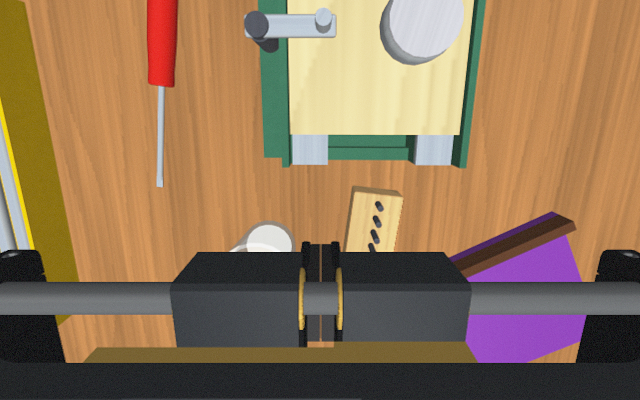

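View pics/s16.png

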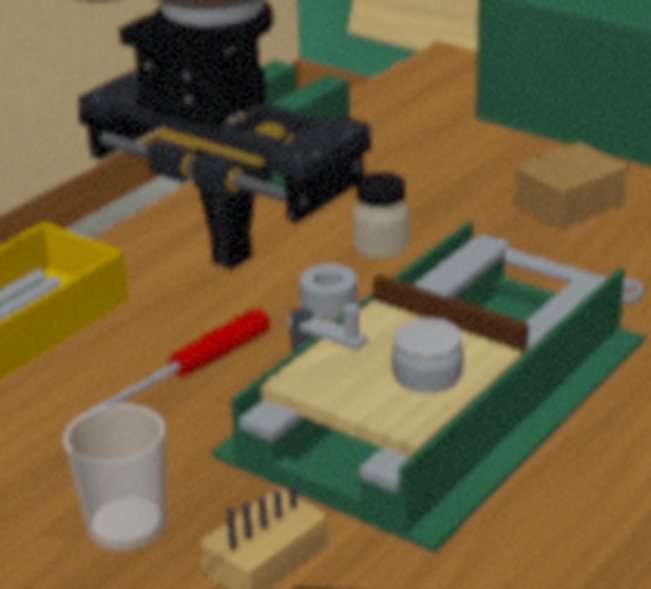

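The bar's front edge runs parallel to the board's end, near rows 38 and 135 in the wrist picture. The tin stands upright and the robot is clear, so I'm handing in.

```bash
python3 - <<'E'
from plant import ctrl
print(ctrl.close_job())
E
```

```text
the job is handed in; nothing more can be done
None
```

The board is in its notches and the keeper lies square across its edge. I handed the job in at about 16 s on the robot's clock, and no verdict was reported.

- **Board:** I pushed it by its lip with the open fingertips, at about 2 to 4 N, until it dropped. I then backed off before touching the keeper.
- **Keeper:** I pushed the peg round with the closed fingers, starting near -0.15 rad. A sideways force of about 3 N on the fingers was relieved by a 2 mm shift before I retreated.
- **Last checks:** The pictures show the board down between the cheeks and the keeper bar parallel to the board's end, about 1.55 rad by eye. The tin is upright, the bystanders in view look unmoved, and the gripper is well clear of everything.
- **Disagreements:** The free fit to the side picture, which looked badly constrained, gave a board height of 32 mm and a tilt of about 0.03 rad. The level fit at 42 mm matched the bay's position, as did the lip width in the wrist picture, so I trusted those. The top and wrist cameras put the bay about 3 mm apart along y.
- **Refused move:** One mistyped move was refused and moved nothing; I then retyped it.

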